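Wind in and pin the spindle of a tilted board rest

ROBOT

A 6-joint arm with a two-finger parallel gripper is mounted at the origin on a cart in front of the work surface, level with it; the furniture and walls round the work are solid. World frame = base frame: x ahead of the robot, y to its left, z up, the work surface at z = 0. Lengths are in m, angles in rad, forces in N, time in s.
With the tool pointing down it reaches from about 0.25 to 0.725 m from the base axis. Payload 4 kg.
Tool frame: the origin (TCP) lies on the front face of the gripper's body, between the roots of the fingers; the fingertips stand 73 mm ahead of it and the grasp point (between the pads) lies 54 mm ahead of it (r.nose_length is the distance from the TCP to the fingertips, in m); z points along the fingers, y is the direction in which the jaws open and shut (so a half turn about z gives the same grasp; the last joint's range is limited). The gripper opens to 85 mm and grips with 20 to 120 N. Pads are 22 mm wide; open, the fingers measure 114 mm over their backs; the gripper's body (76 mm by 85 mm) begins 54 mm behind the grasp point. The pads swing forward as they close: fully open they stand 13 mm farther back than shut.
Start: joints at [1.154, 0.241, 0.005, 1.335, 0, 1.571], TCP at [0.202, 0.457, 0.304] pointing down, gripper open.
Joint ranges: [-2.72, 2.72], [-1.05, 1.87], [-1.09, 1.28], [-1.99, 2.15], [-1.42, 1.44], [-3.14, 3.14]. Speed limits (rad/s): [2.79, 2.79, 3.14, 3.14, 3.14, 3.14].

INTERFACE

Orientations are given as a rotation vector (axis times angle).
In Python, from rig import r gives the robot as it stands. The module is installed in compiled form; this text tells all that it offers.
- The arm moves only by the tool carry_out, never from a script. Its argument "plan" is a list of rows, each an object with "xyz": the shift along the tool's x, y, z scaled (see below), a list of three; "twist": the turn, a rotation vector about the tool's x, y, z scaled (see below), a list of three. A call has 1 to 10 rows; each row is the pose to reach, as a shift and turn from the pose measured when the call began, along the tool's axes at that moment; what a row does not reach only later rows make up. The controller multiplies each number of a shift by 10 cm and each number of a turn by 1.5 rad. A row lasts 1/8 s, in which the tool goes at most 62.5 mm and 10.7 degrees, less where a joint would pass 70% of its speed; a pose out of reach is approached as far as the arm can. A call with a number of a shift or a turn outside -1 to 1 is refused whole. A call with a gripper value outside its range is refused whole. "jaw" is the closure, from -1 (fully open) to 1 (shut), set as the call begins (left out, the last holds). The fingers move at their own pace and stop on an object; "grip_force" is the grip in N (left out, the last holds). Time passes only in rows, so rows that repeat a pose let the fingers close. It gives the time, the measured TCP pose, the force and the opening at its end, in the units of the state.
- r.observe(): the state, without advancing time (a new reading comes with each control period).
- r.snapshot(name): name is "scene" or "side" or "wrist"; returns a dict with "pixels" (420x560x3 uint8, blue, green, red), "depth" (420x560 float32, m along the optical axis (not along the pixel's ray), 0 where there is no reading), "vfov" (degrees; the focal length in pixels is half the picture's height over the tangent of half this angle, whatever the lens; pixels are square), "cx", "cy" (the principal point, pixels), "rvec" (rotation vector, rad) and "tvec" (3), from world to camera coordinates, as OpenCV has them. Camera axes: x right, y down, z forward; pixel columns grow to the right and rows downward; lengths in m; the calibration is good to about 2 mm. A picture is of the moment at which its call begins.
- r.hand_in(): hands the job in, once; it reports no verdict.
The state is a dict: "time": time; "joint_pos": joint angles; "qvel": joint speeds; "effort": joint torques, N m; "ee_pos": TCP position; "orientation": TCP orientation; "force": force on the tool from outside, world axes, zero at the start; "moment": the same for the moment, N m; "grip_width": finger opening in m.
Only numpy, scipy, OpenCV 4.12 (cv2) and the standard library are available. Lean on these libraries where they do the work, as an engineer would, in place of code of your own. Each camera call takes 0.05 s, during which the arm holds its last target. There are 200 camera calls.

TASK

Lock the circuit board on the tilted rest: wind the crank in, as many turns as it takes, until the spindle's cross hole lines up with the fork's holes (the red ring then just meets the blue post, and the crank arm points up along the holes). Then pass the red-headed locking pin from its wooden stand through both ears of the fork and the spindle between them until its collar sits on the upper ear, and let go. Leave the loose things around where they are.

Things in the scene. Friction and masses are not known exactly. Their poses are not given: they have to be found in the camera images.
- board_rest: Tilted board rest, fixed to the bench, turned 0.35 to 0.65 rad to the left. Grey base 84 x 172 x 10 mm. Origin: on the bench, straight under the fork. Level y along the spindle to the crank (robot's left), x to the back, z up. Blue threaded post at y 40 to 60 mm, 98 mm high, crank beyond it; fork at y -15 to 15; circuit board on the tilted bed at y -96 to -34, up to 100 mm high.
- fork: Steel fork of the rest. Origin: on the spindle's axis, 75 mm above the bench, midway between the ears. z: the line of the holes, out of the upper ear, 35 degrees from vertical, leaning to the robot. y: level, along the spindle to the crank. x: back and up. Two ears 36 x 30 mm, 8 mm thick, at z 15 to 23 and -23 to -15 mm, each with a 10.5 mm hole on the z axis; web at x 20 to 27 mm.
- spindle (a joint): Turn of the threaded spindle (rad). 0: its 10.5 mm cross hole (in the 24 mm brass eye) is in line with the fork's holes; starts negative, 1.2 to 2.2 turns short; stop at 0.6. Grows clockwise seen from the crank's end; a turn moves spindle and crank 10 mm along fork -y. The crank arm points to fork (x, z) = (-sin q, cos q). Turns with 0.05 N m, stays where it is left.
- crank_handle: Black round handle, 14 mm in diameter, 36 mm long, revolving freely, parallel to fork y. Origin: its middle; y outwards along it. At spindle value q it lies in the fork's frame at x = -27 sin q, y = 99.5 - 10 q/6.283, z = 27 cos q (mm). The crank arm meets its inner end, 18 mm from the middle; the outer end is free.
- lock_pin: Locking pin, 60 g. Origin: centre of its collar's underside; z along the pin to the head. Below it: 8 mm steel shank 54 mm long, the last 8 mm tapered to a 3 mm tip. Above: collar 20 mm in diameter, 4 mm thick, then a red head 16 mm in diameter, 34 mm long. It starts upright in the stand, the collar on the stand's top.
- pin_stand: Light wooden block 50 x 50 x 62 mm, fixed, with a 10 mm vertical hole right through. Origin: centre of its underside. It stands to the right of the board rest.
- solder_reel: Bystander: small reel of solder, 53 x 56 x 20 mm, lying flat, loose. Origin: centre of its underside.
- cutters: Bystander: small cutters with red and black grips, 43 x 128 x 13 mm, loose. Origin: centre of the underside.
- battery: Bystander: orange and black block battery, 50 x 27 x 18 mm, loose. Origin: centre of the underside.
- wick: Bystander: small yellow reel of braid, 50 x 48 x 9 mm, loose. Origin: centre of the underside.

How it is judged:
At the end, for the whole second after the job is handed in: The spindle stands within 0.35 rad of the one turn where its cross hole lines up, and the locking pin lies at rest through both ears and the spindle: within 0.15 rad and 4 mm of the line of the holes, the collar's underside no more than 3.5 mm off the upper ear (value of joint spindle between -0.35 and 0.35 rad and z of lock_pin in the frame of fork between 0.02 and 0.0265 m and x of lock_pin in the frame of fork between -0.004 and 0.004 m and y of lock_pin in the frame of fork between -0.004 and 0.004 m and angle between the z axis of lock_pin and the z axis of fork, either way round below 0.15 rad and linear speed of lock_pin below 0.02 m/s); the robot touches nothing.
It fails at once if A loose bystander (solder reel, cutters, battery or yellow reel) is moved by more than 30 mm (distance of any of solder_reel, cutters, battery, wick from where it was at the start of the episode above 0.03 m).
It also fails if it takes over 69 s, if anything falls off the work surface, if the arm or the gripper's body presses on something with over 40 N, if the wrist force passes 120 N, or if a joint passes its speed limit or range.

## Working session

There is one attempt and no reset: what is moved stays moved. The work goes in short steps, Python scripts to look and compute and a tool call to move; the robot and the scene stay as the last step left them, time stands still between calls to the robot, and variables do not carry over. Pictures are saved under pics/ and viewed, on a budget of 10 in all, crops included, one or two more only if the job needs it, and the job is handed in when it is done.

Besides the shell and the picture viewer there is one more tool, called after "Request:" by a JSON object that holds its "name" and its "arguments", one argument or row to a line. carry_out: Moves the arm, as the interface text tells. Its arguments: {"type":"object","properties":{"plan":{"type":"array"},"jaw":{"type":"number"},"grip_force":{"type":"number"}},"required":["plan"]}

```bash
mkdir -p pics; cat > h.py <<'E'
import numpy as np,cv2
from scipy.spatial.transform import Rotation as R
from rig import r
def snap(n):
    s=r.snapshot(n); s['f']=s['pixels'].shape[0]/2/np.tan(np.radians(s['vfov'])/2)
    s['Rw']=R.from_rotvec(np.ravel(s['rvec'])).as_matrix(); s['t']=np.ravel(s['tvec']); return s
def pts(s,mask):
    v,u=np.nonzero(mask&(s['depth']>0)); d=s['depth'][v,u]
    c=np.c_[(u-s['cx'])/s['f']*d,(v-s['cy'])/s['f']*d,d]
    return (c-s['t'])@s['Rw'],u,v
def ray(s,u,v,z):
    o=-s['Rw'].T@s['t']; d=s['Rw'].T@np.array([(u-s['cx'])/s['f'],(v-s['cy'])/s['f'],1]); return o+d*(z-o[2])/d[2]
def proj(s,p):
    c=np.atleast_2d(p)@s['Rw'].T+s['t']; return np.c_[s['cx']+s['f']*c[:,0]/c[:,2],s['cy']+s['f']*c[:,1]/c[:,2]]
def tool():
    o=r.observe(); return np.array(o['ee_pos']),R.from_rotvec(o['orientation'])
def delta(p,Rt):
    P,Q=tool(); x=Q.inv().apply(np.array(p)-P)/0.1; w=(Q.inv()*Rt).as_rotvec()/1.5
    return x.round(3),w.round(3)
E
python3 - <<'E'
from h import *
print({k:v for k,v in r.observe().items()})
a=snap('scene');b=snap('side')
cv2.imwrite('pics/scene.png',a['pixels']);cv2.imwrite('pics/side.png',b['pixels'])
for s in(a,b): print(s['vfov'],s['cx'],s['cy'],-s['Rw'].T@s['t'],s['Rw'][2])
E
```

```text
{'time': 0.0, 'joint_pos': array([1.15399202e+00, 2.41408294e-01, 3.72329622e-03, 1.33514239e+00,
       1.87549464e-05, 1.57080053e+00]), 'qvel': array([-0.00022183,  0.00051937, -0.00038246, -0.00089874,  0.00127624,
       -0.00249636]), 'effort': array([-8.84428409e-04, -3.72317040e+01,  2.52409083e+01,  1.69113872e-02,
       -7.52085157e-05, -6.98610535e-06]), 'ee_pos': array([0.20222919, 0.45677293, 0.30301475]), 'orientation': array([-0.64990118, -3.07318528,  0.00311482]), 'force': array([ 0.00866729, -0.11773986, -0.01428211]), 'moment': array([-0.04150892, -0.05061298,  0.00192527]), 'grip_width': 0.08544983118339251}
52.50027143100209 278.241052391561 202.77570910903117 [ 0.08570793 -0.40765607  0.83624288] [ 0.34449763  0.58416985 -0.73489249]
53.553490508608085 281.40778688796337 214.39833199572112 [0.1293451  0.96935929 0.48885223] [ 0.33291012 -0.84541862 -0.417658  ]
```

View pics/scene.png

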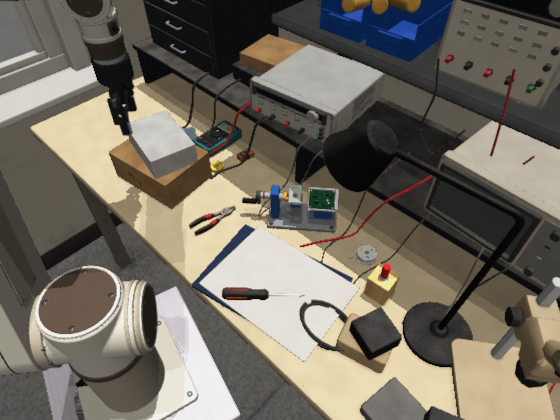

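View pics/side.png

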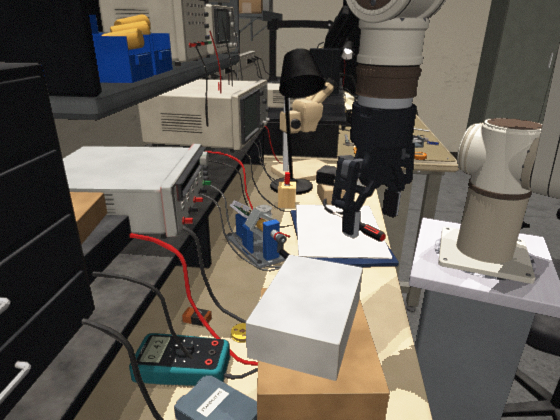

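The scene view shows the rest near (300,205), the pin and stand near (383,280), and the cutters near (212,218). The lamp head hangs behind, near (365,150). In the side view the rest is near (258,235) and the pin near (288,180). Next I'll take measurements and make an enlarged crop.

```bash
python3 - <<'E'
from h import *
a=snap('scene');b=snap('side')
for n,s in(('scene',a),('side',b)):
    hsv=cv2.cvtColor(s['pixels'],cv2.COLOR_BGR2HSV);H,S,V=cv2.split(hsv)
    P,u,v=pts(s,np.ones(H.shape,bool)); 
    ok=(P[:,2]>.004)&(P[:,2]<.2)&(P[:,0]>.2)&(P[:,0]<.75)&(P[:,1]<.35)&(P[:,1]>-.35)
    P,u,v=P[ok],u[ok],v[ok]; h,sa,va=H[v,u],S[v,u],V[v,u]
    for c,m in dict(red=((h<8)|(h>172))&(sa>150)&(va>90),blue=(h>100)&(h<125)&(sa>130)&(va>60),green=(h>40)&(h<85)&(sa>80)).items():
        im=np.zeros(H.shape,np.uint8); im[v[m],u[m]]=1
        k,l,st,ce=cv2.connectedComponentsWithStats(im)
        for i in range(1,k):
            if st[i,4]>12:
                q=P[l[v,u]==i]; print(n,c,st[i],np.median(q,0).round(3),q.min(0).round(3),q.max(0).round(3))
A=cv2.resize(a['pixels'][170:310,195:415],None,fx=3.6,fy=3.6,interpolation=2)
B=cv2.resize(b['pixels'][165:275,215:315],None,fx=5.4,fy=5.4,interpolation=2)
cv2.imwrite('pics/A.png',A);cv2.imwrite('pics/B.png',B)
# tall obstacles map
P,u,v=pts(a,np.ones((420,560),bool)); Q,_,_=pts(b,np.ones((420,560),bool));P=np.r_[P,Q]
print('height map rows x .25...0.8, cols y .4..-.4 (cm)')
for x in np.arange(.25,.8,.05):
    print('%.2f'%x,[int(100*max([0,*P[(abs(P[:,0]-x-.025)<.025)&(abs(P[:,1]-y+.025)<.025)&(P[:,2]<.9),2]])) for y in np.arange(.4,-.4,-.05)])
E
```

```text
scene red [283 121   7   4  15] [0.549 0.339 0.182] [0.541 0.333 0.18 ] [0.559 0.344 0.185]
scene red [377 175  56  34 143] [0.662 0.015 0.165] [0.602 0.01  0.123] [0.738 0.031 0.172]
scene red [206 214   5   5  19] [0.295 0.301 0.012] [0.289 0.298 0.007] [0.301 0.309 0.016]
scene red [301 217  69  30 143] [0.536 0.067 0.018] [0.45  0.042 0.005] [0.596 0.102 0.084]
scene red [211 220   6   5  19] [0.298 0.275 0.012] [0.292 0.272 0.008] [0.304 0.281 0.016]
scene red [382 264   9  14  83] [ 0.528 -0.095  0.097] [ 0.523 -0.099  0.067] [ 0.539 -0.084  0.103]
scene red [227 297  18   2  31] [0.242 0.042 0.035] [0.228 0.031 0.03 ] [0.259 0.052 0.038]
scene blue [271 185   8  33 233] [0.439 0.211 0.073] [0.431 0.204 0.013] [0.46  0.238 0.102]
scene blue [291 205   9   2  13] [0.5   0.215 0.016] [0.494 0.207 0.012] [0.511 0.221 0.019]
scene blue [314 211  18   8 114] [0.543 0.146 0.023] [0.524 0.132 0.006] [0.56  0.16  0.037]
scene green [314 135   5   6  20] [0.582 0.25  0.182] [0.575 0.246 0.177] [0.59  0.256 0.185]
scene green [309 190  25  19 393] [0.539 0.155 0.075] [0.51  0.125 0.06 ] 
[... 893 characters left out ...]
..-.4 (cm)
0.25 [9, 1, 1, 0, 1, 2, 4, 4, 2, 2, 2, 0, 0, 0, 0, 0]
0.30 [0, 1, 1, 1, 2, 2, 2, 4, 3, 3, 2, 0, 0, 3, 0, 0]
0.35 [0, 1, 5, 1, 2, 2, 2, 2, 3, 2, 9, 9, 9, 3, 3, 0]
0.40 [0, 0, 8, 10, 1, 2, 2, 41, 42, 40, 9, 9, 9, 3, 8, 8]
0.45 [0, 0, 3, 10, 11, 1, 1, 42, 43, 42, 0, 9, 9, 0, 2, 8]
0.50 [25, 25, 14, 11, 10, 7, 2, 41, 43, 41, 39, 38, 2, 2, 23, 30]
0.55 [25, 25, 25, 25, 15, 14, 14, 10, 3, 6, 38, 38, 37, 19, 25, 26]
0.60 [39, 39, 25, 25, 15, 15, 16, 16, 15, 30, 0, 6, 36, 19, 28, 25]
0.65 [46, 47, 48, 48, 43, 38, 41, 40, 31, 31, 31, 31, 31, 31, 26, 2]
0.70 [46, 47, 48, 50, 50, 46, 54, 55, 56, 58, 31, 31, 31, 31, 31, 31]
0.75 [39, 39, 49, 50, 50, 53, 53, 53, 57, 58, 53, 53, 52, 31, 44, 30]
```

View pics/A.png

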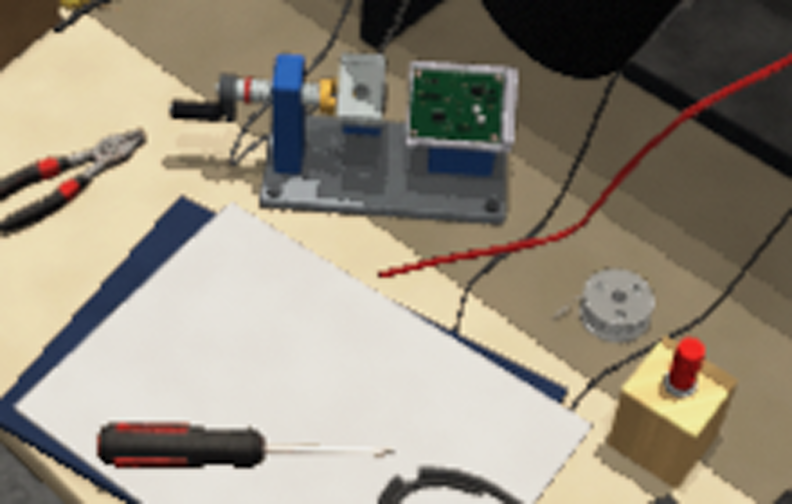

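View pics/B.png

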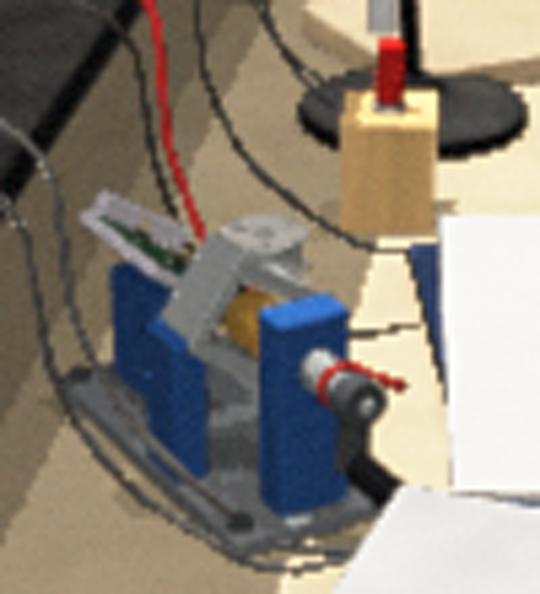

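The crops show the crank arm hanging with the handle low and left: crop A (198,107), with the ring at (247,90) and the fork hole at (362,92). The lamp head is near the pin, so I'll check how high it hangs, where the wrist camera sits, and where to stand for a closer look.

```bash
python3 - <<'E'
from h import *
a=snap('scene');b=snap('side');w=snap('wrist')
P,u,v=pts(a,np.ones((420,560),bool)); Q,_,_=pts(b,np.ones((420,560),bool));P=np.r_[P,Q]
print('min z>.19 (cm)')
for x in np.arange(.3,.65,.05):
    print('%.2f'%x,[int(100*min([9,*P[(abs(P[:,0]-x-.025)<.025)&(abs(P[:,1]-y+.025)<.025)&(P[:,2]<.9)&(P[:,2]>.19),2]],key=lambda k:k if k>.19 and k<1 else 9)) for y in np.arange(.25,-.4,-.05)])
p,Q=tool();M=Q.as_matrix();c=-w['Rw'].T@w['t']
print('cam in tool',M.T@(c-p),'\naxes in tool (rows x,y,z cam)\n',(w['Rw']@M).round(3),w['vfov'],w['cx'],w['cy']);print('tool R',M.round(3))
# scene rays at heights
print(ray(a,266,195,.075),ray(a,250,199.7,.065), 'hole',ray(a,295.5,195.5,.094), 'post',P[(P[:,2]>.094)&(P[:,2]<.101)&(abs(P[:,0]-.44)<.04)&(abs(P[:,1]-.22)<.04)].mean(0))
# post vertical sides
for y,R_ in ((.45,.6),(.35,.7)):
    pass
# view pose: camera ~0.25 above (0.43,0.23)
E
```

```text
min z>.19 (cm)
0.30 [900, 900, 900, 900, 900, 900, 900, 900, 900, 900, 900, 900, 900]
0.35 [900, 900, 900, 900, 900, 900, 900, 900, 900, 900, 900, 900, 900]
0.40 [900, 900, 900, 900, 37, 33, 32, 900, 900, 900, 900, 900, 900]
0.45 [900, 900, 900, 900, 36, 32, 32, 900, 900, 900, 900, 900, 900]
0.50 [900, 900, 900, 900, 33, 32, 35, 37, 37, 900, 900, 23, 19]
0.55 [19, 900, 900, 900, 900, 900, 900, 38, 36, 19, 19, 19, 19]
0.60 [19, 900, 900, 900, 900, 900, 19, 900, 900, 28, 900, 19, 22]
cam in tool [ 0.0846936   0.00052892 -0.0706762 ] 
axes in tool (rows x,y,z cam)
 [[ 0.     1.     0.002]
 [-0.946  0.001 -0.325]
 [-0.325 -0.001  0.946]] 66.33005772968649 282.0321389862682 213.77678198678362
tool R [[-0.914  0.405 -0.   ]
 [ 0.405  0.914 -0.   ]
 [ 0.    -0.    -1.   ]]
[0.43004475 0.23559293 0.075     ] [0.3925527  0.25054703 0.065     ] hole [0.48147913 0.18135141 0.094     ] post [0.45273747 0.21674875 0.09727031]
```

The lamp head hangs at z ≥ 0.32 between the robot and the pin, so the pin has to be reached from below with the tool tilted. Before that, I'll look at the rest with the wrist camera.

Request:
{"name": "carry_out", "arguments": {
  "plan": [
    {"xyz":[-0.5,-0.2,0],"twist":[0,0,0]},
    {"xyz":[-1,-0.4,0],"twist":[0,0,0]}
  ]
}}

```text
time: 0.6
ee_pos: [0.278, 0.3795, 0.3035]
orientation: [0.646, 3.074, -0.001]
force: [1.0, 0.2, -0.4]
grip_width: 0.0855
```

Request:
{"name": "carry_out", "arguments": {
  "plan": [
    {"xyz":[-0.5,-0.2,0],"twist":[0,0,0]},
    {"xyz":[-1,-0.4,0],"twist":[0,0,0]}
  ]
}}

```text
time: 0.85
ee_pos: [0.3544, 0.3014, 0.3037]
orientation: [0.646, 3.074, -0.0]
force: [0.5, 0.6, -0.0]
grip_width: 0.0857
```

Request:
{"name": "carry_out", "arguments": {
  "plan": [
    {"xyz":[-0.5,-0.2,0.2],"twist":[0,0,0]},
    {"xyz":[-1,-0.4,0.3],"twist":[0,0,0]},
    {"xyz":[-1,-0.4,0.3],"twist":[0,0,0]}
  ]
}}

```text
time: 1.23
ee_pos: [0.4315, 0.2218, 0.2727]
orientation: [-0.655, -3.072, 0.002]
force: [-0.9, 0.3, 1.2]
grip_width: 0.0852
```

```bash
python3 - <<'E'
from h import *
o=r.observe();print(o['joint_pos'],o['ee_pos'],o['orientation'])
w=snap('wrist');np.savez('w1.npz',**w);cv2.imwrite('pics/w1.png',cv2.resize(w['pixels'],None,fx=1.4,fy=1.4))
E
```

```text
[ 4.75131228e-01  2.28513629e-01 -9.30982848e-02  1.25048028e+00
 -9.28716630e-04  8.95429929e-01] [0.43153343 0.22175607 0.27274639] [-6.55267172e-01 -3.07206979e+00  2.41743607e-03]
```

View pics/w1.png

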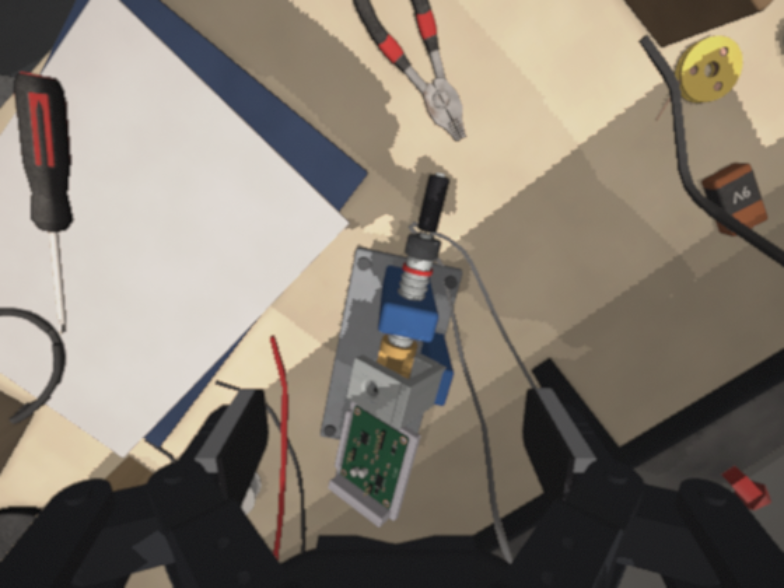

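The wrist view, in 784-px coordinates, shows the ear hole at (373,388) and the post top at about (410,318). The ring is at (418,270), the hub at (422,245), the handle runs from (428,225) to (437,178), and the base bolts are at (365,263), (450,283) and (330,430).

```bash
python3 - <<'E'
from h import *
w=dict(np.load('w1.npz'));k=1.4
g=lambda u,v,z:ray(w,u/k,v/k,z)
b1,b2,b3=g(365,263,.012),g(450,283,.012),g(330,430,.012)
print('bolts',b1,b2,b3);d=b1-b3;psi1=np.arctan2(-d[0],d[1]);d=b2-b1;psi2=np.arctan2(d[1],d[0]);print('psi',psi1,psi2)
hsv=cv2.cvtColor(w['pixels'],cv2.COLOR_BGR2HSV);H,S,V=cv2.split(hsv)
P,u,v=pts(w,np.ones(H.shape,bool))
top=(P[:,2]>.09)&(P[:,2]<.103)&(H[v,u]>100)&(H[v,u]<125)&(S[v,u]>120)&(abs(P[:,0]-.45)<.06)
T=P[top];print('post top',T.mean(0),len(T)); rc=cv2.minAreaRect((T[:,:2]*1000).astype(np.float32));print(rc)
hd=(V[v,u]<60)&(u>415/k)&(u<450/k)&(v>170/k)&(v<235/k)&(P[:,2]>.03)
Hd=P[hd];m=Hd.mean(0);U,s,Vt=np.linalg.svd(Hd-m);print('handle',m,Vt[0],len(Hd),Hd.min(0),Hd.max(0))
t=(Hd-m)@Vt[0];print('extent',np.percentile(t,[2,98]), 'psi',np.arctan2(-Vt[0][0],Vt[0][1]))
hole=g(373,388,.0938);print('hole',hole)
psi=(psi1+psi2)/2; ex=np.array([np.cos(psi),np.sin(psi),0]);ey=np.array([-np.sin(psi),np.cos(psi),0])
O=hole+.0132*ex;print('origin',O)
for n,p in(('post',T.mean(0)),('handle',m),('b1',b1),('b2',b2),('b3',b3),('ring',g(418,268,.083))): print(n,(p-O)@ex,(p-O)@ey,p[2])
E
```

```text
bolts [0.42245905 0.20070883 0.012     ] [0.46342705 0.25367974 0.012     ] [0.54470832 0.10932978 0.012     ]
psi 0.9289090839296406 0.9124831742087319
post top [0.44566075 0.22369503 0.09794764] 955
((447.11541748046875, 223.7761688232422), (34.30711364746094, 19.446552276611328), 52.882293701171875)
handle [0.39564107 0.26348766 0.05452125] [ 0.79879049 -0.60070495  0.03297436] 541 [0.37964019 0.24699527 0.04785128] [0.41298317 0.27739986 0.07464606]
extent [-0.01592124  0.01702674] psi -2.215587806784062
hole [0.48099861 0.18452563 0.0938    ]
origin [0.48898812 0.19503313 0.0938    ]
post -0.0034090610161090335 0.05183767278245372 0.09794763810199336
handle -0.0020084305591441427 0.11573962577072294 0.05452125494709124
b1 -0.035749810112354174 0.05639398459781897 0.01200000000000001
b2 0.03121280540350072 0.05584401129347887 0.01200000000000001
b3 -0.0344963052542705 -0.09622790304057872 0.01200000000000001
ring -0.003474750874981564 0.0794986574262626 0.08300000000000002
```

The rest reads ψ ≈ 0.92 from the bolts, post and handle alike, with its origin near (0.487, 0.1935). The handle is at the bottom, so q ≈ -10.0 rad (about 1.6 turns short). Now I'll work out the grasp approach.

```bash
cat >> h.py <<'E'
psi=.922;O=np.array([.487,.1935,0]);Z=np.array([0,0,1.])
ex=np.array([np.cos(psi),np.sin(psi),0]);ey=np.array([-np.sin(psi),np.cos(psi),0])
def hand(th):  # handle middle, th deg from up (unwrapped), q=th-35
    return O-.027*np.sin(np.radians(th))*ex+(.0995-.01*(th-35)/360)*ey+(.075+.027*np.cos(np.radians(th)))*Z
def frame(zt,yt):
    zt=zt/np.linalg.norm(zt);yt=yt-zt*(yt@zt);yt/=np.linalg.norm(yt);return R.from_matrix(np.c_[np.cross(yt,zt),yt,zt])
c35,s35=np.cos(np.radians(35)),np.sin(np.radians(35))
RC=frame(-c35*Z-s35*ey,ex)
E
python3 - <<'E'
from h import *
g=hand(-540)+.007*ey; zt=RC.apply([0,0,1])
for b in(.1,0): print(delta(g-(.054+b)*zt,RC), g)
E
```

```text
(array([1.415, 0.441, 0.991]), array([ 0.046, -0.406,  0.149])) [0.3894127  0.26750111 0.048     ]
(array([0.857, 0.311, 1.81 ]), array([ 0.046, -0.406,  0.149])) [0.3894127  0.26750111 0.048     ]
```

Request:
{"name": "carry_out", "arguments": {
  "plan": [
    {"xyz":[0.3,0.1,0.1],"twist":[0.011,-0.1,0.037]},
    {"xyz":[0.6,0.2,0.2],"twist":[0.023,-0.2,0.074]},
    {"xyz":[0.85,0.3,0.3],"twist":[0.034,-0.3,0.11]},
    {"xyz":[1.0,0.44,0.4],"twist":[0.046,-0.406,0.149]},
    {"xyz":[1.0,0.44,0.4],"twist":[0.046,-0.406,0.149]}
  ],
  "jaw": 0.0
}}

```text
time: 1.9
ee_pos: [0.354, 0.3067, 0.2318]
orientation: [0.801, 2.422, -0.256]
force: [0.9, -0.4, -0.7]
grip_width: 0.0429
```

```bash
python3 - <<'E'
from h import *
o=r.observe();print(o['time'],o['joint_pos'].round(3),o['ee_pos'],o['grip_width'])
g=hand(-540)+.007*ey; zt=RC.apply([0,0,1])
for b in(.06,0): print(delta(g-(.054+b)*zt,RC), g)
E
```

```text
1.9 [ 1.     0.256 -0.287  1.078 -0.609  1.654] [0.35399501 0.30666491 0.23175757] 0.042879289504337656
(array([ 0.63 , -0.094,  0.663]), array([ 0.002, -0.   ,  0.006])) [0.3894127  0.26750111 0.048     ]
(array([ 0.629, -0.096,  1.263]), array([ 0.002, -0.   ,  0.006])) [0.3894127  0.26750111 0.048     ]
```

Request:
{"name": "carry_out", "arguments": {
  "plan": [
    {"xyz":[0.4,-0.06,0.3],"twist":[0,0,0.006]},
    {"xyz":[0.63,-0.094,0.66],"twist":[0,0,0.006]},
    {"xyz":[0.63,-0.094,0.66],"twist":[0,0,0.006]}
  ]
}}

```text
time: 2.28
ee_pos: [0.336, 0.3053, 0.14]
orientation: [0.809, 2.421, -0.26]
force: [0.3, 0.1, 0.7]
grip_width: 0.0426
```

```bash
python3 - <<'E'
from h import *
w=snap('wrist');g=hand(-540)
px=proj(w,np.array([g-.018*ey,g+.018*ey,g]));print(px)
for p in px[:2]: cv2.circle(w['pixels'],tuple(p.round().astype(int).tolist()),3,(0,255,0),1)
cv2.imwrite('pics/w2.png',cv2.resize(w['pixels'],None,fx=1.4,fy=1.4))
zt=RC.apply([0,0,1]);print(delta(g+.007*ey-.054*zt,RC))
E
```

```text
[[285.13090685 264.72394889]
 [285.72843319 237.12062569]
 [285.40870829 251.89063512]]
(array([0.003, 0.005, 0.603]), array([ 0.001, -0.   ,  0.001]))
```

View pics/w2.png

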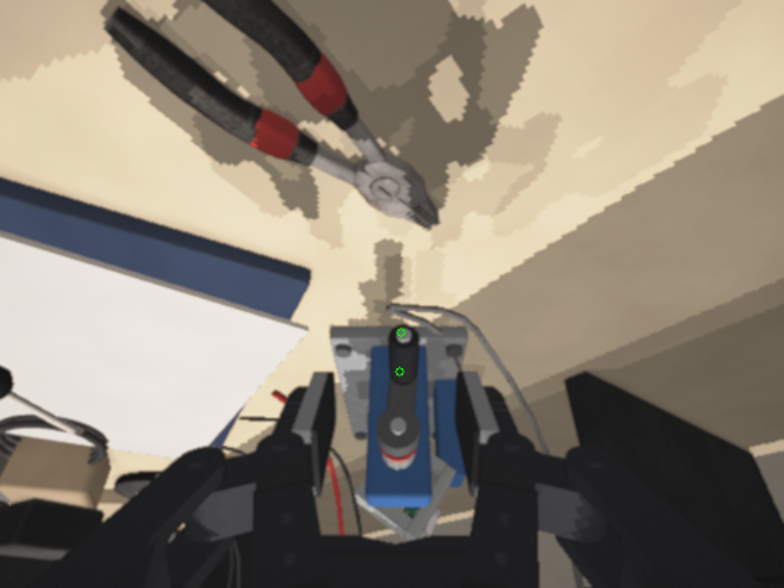

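The handle's end shows at (403,338), about 1.5 mm to the right of the prediction, so it starts near θ = -537°. I'll advance and close.

Request:
{"name": "carry_out", "arguments": {
  "plan": [
    {"xyz":[0,0.02,0.3],"twist":[0,0,0]},
    {"xyz":[0,0.02,0.6],"twist":[0,0,0]},
    {"xyz":[0,0.02,0.6],"twist":[0,0,0]}
  ]
}}

```text
time: 2.7
ee_pos: [0.3667, 0.2869, 0.0937]
orientation: [0.815, 2.418, -0.255]
force: [0.9, -0.1, 0.5]
grip_width: 0.0427
```

Request:
{"name": "carry_out", "arguments": {
  "plan": [
    {"xyz":[0,0,0],"twist":[0,0,0]},
    {"xyz":[0,0,0],"twist":[0,0,0]},
    {"xyz":[0,0,0],"twist":[0,0,0]},
    {"xyz":[0,0,0],"twist":[0,0,0]}
  ],
  "jaw": 1.0,
  "grip_force": 25
}}

```text
time: 3.2
ee_pos: [0.3674, 0.288, 0.0954]
orientation: [0.814, 2.415, -0.252]
force: [-0.4, 0.6, 7.5]
grip_width: 0.0132
```

```bash
python3 - <<'E'
from h import *
o=r.observe();print(o['time'],o['force'],o['grip_width'],delta(hand(-537)+.007*ey-.054*RC.apply([0,0,1]),RC))
b=hand(-537)
for th in range(-537,40,25): print(th,(RC.inv().apply(hand(th)-b)*10).round(3).tolist())
print((RC.inv().apply(hand(35)-b)*10).round(3))
E
```

```text
3.2 [-0.43904482  0.58015178  7.54216147] 0.013203300680689105 (array([ 0.026, -0.016,  0.02 ]), array([ 0.002,  0.001, -0.001]))
-537 [0.0, 0.0, 0.0]
-512 [-0.024, 0.113, -0.022]
-487 [-0.073, 0.202, -0.08]
-462 [-0.14, 0.25, -0.163]
-437 [-0.212, 0.249, -0.255]
-412 [-0.278, 0.199, -0.337]
-387 [-0.327, 0.108, -0.394]
-362 [-0.349, -0.005, -0.414]
-337 [-0.343, -0.12, -0.393]
-312 [-0.309, -0.215, -0.333]
-287 [-0.257, -0.272, -0.246]
-262 [-0.196, -0.282, -0.146]
-237 [-0.139, -0.241, -0.053]
-212 [-0.097, -0.157, 0.018]
-187 [-0.081, -0.047, 0.054]
-162 [-0.093, 0.069, 0.049]
-137 [-0.132, 0.17, 0.005]
-112 [-0.193, 0.236, -0.07]
-87 [-0.265, 0.255, -0.161]
-62 [-0.335, 0.224, -0.249]
-37 [-0.392, 0.148, -0.318]
-12 [-0.426, 0.042, -0.354]
13 [-0.431, -0.075, -0.349]
38 [-0.408, -0.18, -0.304]
[-0.412 -0.169 -0.311]
```

Request:
{"name": "carry_out", "arguments": {
  "plan": [
    {"xyz":[-0.024,0.113,-0.022],"twist":[0,0,0]},
    {"xyz":[-0.073,0.202,-0.08],"twist":[0,0,0]},
    {"xyz":[-0.14,0.25,-0.163],"twist":[0,0,0]},
    {"xyz":[-0.212,0.249,-0.255],"twist":[0,0,0]},
    {"xyz":[-0.278,0.199,-0.337],"twist":[0,0,0]},
    {"xyz":[-0.327,0.108,-0.394],"twist":[0,0,0]},
    {"xyz":[-0.349,-0.005,-0.414],"twist":[0,0,0]}
  ]
}}

```text
time: 4.08
ee_pos: [0.3708, 0.2849, 0.1495]
orientation: [0.815, 2.416, -0.248]
force: [3.0, -0.9, -10.8]
grip_width: 0.0132
```

```bash
python3 - <<'E'
from h import *
o=r.observe();print(o['time'],o['force'],o['moment'],o['grip_width'],delta(hand(-362)+.007*ey-.054*RC.apply([0,0,1]),RC))
w=snap('wrist');cv2.imwrite('pics/w3.png',w['pixels'][120:,100:460])
P,Q=tool();b=P
for th in range(-337,40,25): print(th,(Q.inv().apply(hand(th)+.007*ey-.054*RC.apply([0,0,1])-b)*10).round(3).tolist())
E
```

```text
4.075 [  2.96240229  -0.93239642 -10.84107362] [1.012373   1.04207015 0.27411168] 0.013183473112153067 (array([ 0.024, -0.017,  0.023]), array([ 0.004, -0.   , -0.002]))
-337 [0.032, -0.116, 0.043]
-312 [0.065, -0.211, 0.103]
-287 [0.117, -0.269, 0.19]
-262 [0.178, -0.279, 0.289]
-237 [0.236, -0.239, 0.383]
-212 [0.277, -0.156, 0.454]
-187 [0.294, -0.046, 0.491]
-162 [0.282, 0.071, 0.486]
-137 [0.243, 0.172, 0.442]
-112 [0.182, 0.238, 0.367]
-87 [0.11, 0.258, 0.277]
-62 [0.04, 0.228, 0.188]
-37 [-0.017, 0.152, 0.119]
-12 [-0.051, 0.046, 0.083]
13 [-0.056, -0.071, 0.088]
38 [-0.033, -0.177, 0.132]
```

View pics/w3.png

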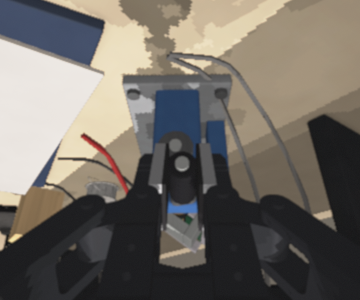

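The handle is still held and has reached the top, so I'll carry on with the rest of the winding.

Request:
{"name": "carry_out", "arguments": {
  "plan": [
    {"xyz":[0.006,-0.115,0.021],"twist":[0,0,0]},
    {"xyz":[0.04,-0.21,0.081],"twist":[0,0,0]},
    {"xyz":[0.092,-0.267,0.168],"twist":[0,0,0]},
    {"xyz":[0.153,-0.277,0.268],"twist":[0,0,0]},
    {"xyz":[0.21,-0.236,0.361],"twist":[0,0,0]},
    {"xyz":[0.252,-0.152,0.432],"twist":[0,0,0]},
    {"xyz":[0.268,-0.042,0.468],"twist":[0,0,0]},
    {"xyz":[0.256,0.074,0.463],"twist":[0,0,0]},
    {"xyz":[0.217,0.175,0.419],"twist":[0,0,0]},
    {"xyz":[0.156,0.241,0.344],"twist":[0,0,0]}
  ]
}}

```text
time: 5.38
ee_pos: [0.3895, 0.2981, 0.1122]
orientation: [0.813, 2.418, -0.256]
force: [-8.5, -6.3, 1.8]
grip_width: 0.013
```

Request:
{"name": "carry_out", "arguments": {
  "plan": [
    {"xyz":[-0.072,0.019,-0.091],"twist":[0,0,0]},
    {"xyz":[-0.142,-0.012,-0.179],"twist":[0,0,0]},
    {"xyz":[-0.199,-0.088,-0.248],"twist":[0,0,0]},
    {"xyz":[-0.233,-0.194,-0.284],"twist":[0,0,0]},
    {"xyz":[-0.238,-0.311,-0.279],"twist":[0,0,0]},
    {"xyz":[-0.219,-0.405,-0.241],"twist":[0,0,0]},
    {"xyz":[-0.219,-0.405,-0.241],"twist":[0,0,0]}
  ]
}}

```text
time: 6.25
ee_pos: [0.3684, 0.2631, 0.1449]
orientation: [0.813, 2.417, -0.255]
force: [2.7, -0.2, -3.3]
grip_width: 0.0129
```

```bash
python3 - <<'E'
from h import *
o=r.observe();print(o['time'],o['force'],o['grip_width'],o['joint_pos'].round(3))
print([ (t,delta(hand(t)+.007*ey-.054*RC.apply([0,0,1]),RC)[0]) for t in (25,35,45)])
E
```

```text
6.25 [ 2.65755401 -0.17053742 -3.31107246] 0.012895949903921192 [ 0.917  0.314 -0.484  0.769 -0.612  1.565]
[(25, array([0.017, 0.048, 0.002])), (35, array([0.028, 0.007, 0.023])), (45, array([ 0.043, -0.029,  0.05 ]))]
```

Request:
{"name": "carry_out", "arguments": {
  "plan": [
    {"xyz":[0,0,0],"twist":[0,0,0]},
    {"xyz":[0,0,0],"twist":[0,0,0]},
    {"xyz":[0,0,-0.4],"twist":[0,0,0]},
    {"xyz":[0,0,-0.9],"twist":[0,0,0]},
    {"xyz":[0,0,-0.9],"twist":[0,0,0]}
  ],
  "jaw": 0.0
}}

```text
time: 6.88
ee_pos: [0.3275, 0.297, 0.2214]
orientation: [0.811, 2.416, -0.246]
force: [0.2, -0.2, 0.2]
grip_width: 0.0425
```

```bash
python3 - <<'E'
from h import *
o=r.observe();print(o['time'],o['joint_pos'].round(4).tolist(),o['ee_pos'],o['orientation'])
w=snap('wrist');fz=-s35*ex+c35*Z;F=O+.075*Z
for n,p in dict(hole=F+.023*fz,handle_out=hand(35)+.018*ey,hub=F+.0815*ey).items():
    q=proj(w,p)[0];print(n,q);cv2.circle(w['pixels'],tuple(q.round().astype(int).tolist()),2,(0,255,0),1)
np.savez('w4.npz',**w)
cv2.imwrite('pics/w4.png',cv2.resize(w['pixels'][190:390,180:400],None,fx=3,fy=3,interpolation=2))
E
```

```text
6.875 [1.0394, 0.2295, -0.3554, 1.0581, -0.6076, 1.7101] [0.32748072 0.29698778 0.22141984] [ 0.81143013  2.41600356 -0.24595539]
hole [281.03922482 277.9358182 ]
handle_out [277.89618097 211.16142006]
hub [296.79434721 215.39618072]
```

View pics/w4.png

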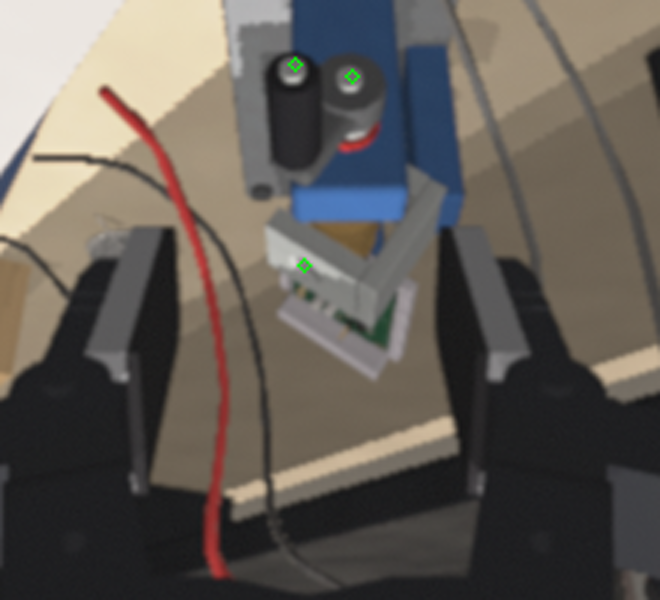

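The aligned view agrees with the model: the handle end at (293,70) was predicted at (295,64), and the hub at (349,80) was predicted at (352,76). The red ring just meets the post, so the spindle is set. Next, joint feasibility for carrying the pin under the lamp with a tilted grasp.

```bash
cat >> h.py <<'E'
R0=R.from_matrix(np.array([[0,0,1],[0,1,0],[-1,0,0]]))
D5=.231
fz=-s35*ex+c35*Z;fx=c35*ex+s35*Z;F=O+.075*Z
def ikori(Rt,tcp):
    w=np.array(tcp)-D5*Rt.apply([0,0,1]);j1=np.arctan2(w[1],w[0])
    M=R.from_euler('z',-j1)*Rt*1; d=M.apply([0,0,1]);j5=np.arcsin(np.clip(d[1],-1,1));phi=np.arctan2(-d[2],d[0])
    j6=((R.from_euler('y',phi)*R.from_euler('z',j5)*R0).inv()*M).as_rotvec()[2]
    return np.round([j1,phi,j5,j6],2),w.round(3)
def pinframe(p,h,t,s):  # pin axis p, heading h, tilt t deg, s=+1 camera below
    h=h-p*(h@p);h/=np.linalg.norm(h);t=np.radians(t);zt=-np.cos(t)*p+np.sin(t)*h
    return frame(zt,s*np.cross(p,h))
E
python3 - <<'E'
from h import *
o=r.observe();P,Q=tool();print(ikori(Q,P),o['joint_pos'].round(3),'phi',o['joint_pos'][[1,3]].sum()-o['joint_pos'][2])
pin=np.array([.531,-.091,.062])
H=lambda a:np.array([np.cos(a),np.sin(a),0])
for t in(45,55):
  for s in(1,-1):
    for al in(-.17,-.5):
        Rt=pinframe(Z,H(al),t,s);g=pin+.028*Z;print('stand',t,s,al,*ikori(Rt,g-.054*Rt.apply([0,0,1])))
    for be in range(0,360,30):
        h=np.cos(np.radians(be))*fx+np.sin(np.radians(be))*ey
        Rt=pinframe(fz,h,t,s);g=F+.051*fz;print('fork',t,s,be,*ikori(Rt,g-.054*Rt.apply([0,0,1])),Rt.apply([0,0,1]).round(2))
E
```

```text
Traceback (most recent call last):
  File "h.py", line 33, in ikori
    M=R.from_euler('z',-j1)*Rt*1; d=M.apply([0,0,1]);j5=np.arcsin(np.clip(d[1],-1,1));phi=np.arctan2(-d[2],d[0])
      ~~~~~~~~~~~~~~~~~~~~~~~~^~
TypeError: Argument 'other' has incorrect type (expected scipy.spatial.transform._rotation.Rotation, got int)
```

```bash
sed -i 's/\*Rt\*1;/*Rt;/' h.py
python3 - <<'E'
from h import *
o=r.observe();P,Q=tool();print(ikori(Q,P),o['joint_pos'].round(3),'phi',o['joint_pos'][[1,3]].sum()-o['joint_pos'][2])
pin=np.array([.531,-.091,.062])
H=lambda a:np.array([np.cos(a),np.sin(a),0])
for t in(45,55):
  for s in(1,-1):
    for al in(-.17,-.5):
        Rt=pinframe(Z,H(al),t,s);g=pin+.028*Z;print('stand',t,s,al,*ikori(Rt,g-.054*Rt.apply([0,0,1])))
    for be in range(0,360,30):
        h=np.cos(np.radians(be))*fx+np.sin(np.radians(be))*ey
        Rt=pinframe(fz,h,t,s);g=F+.051*fz;print('fork',t,s,be,*ikori(Rt,g-.054*Rt.apply([0,0,1])),Rt.apply([0,0,1]).round(2))
E
```

```text
(array([ 1.04,  1.65, -0.61,  1.71]), array([0.221, 0.375, 0.409])) [ 1.038  0.231 -0.359  1.056 -0.607  1.71 ] phi 1.6457576279460278
stand 45 1 -0.17 [-0.17  0.79 -0.    0.  ] [ 0.332 -0.057  0.292]
stand 45 1 -0.5 [ 0.02  0.85 -0.36  0.38] [0.354 0.006 0.292]
fork 45 1 0 [-0.18  0.37  1.07 -0.33] [ 0.3   -0.053  0.166] [ 0.6   0.78 -0.17]
fork 45 1 30 [-0.24  1.42  1.34 -1.71] [ 0.393 -0.097  0.182] [ 0.27  0.94 -0.23]
fork 45 1 60 [-0.19  2.14  1.11 -2.76] [ 0.489 -0.093  0.224] [-0.07  0.92 -0.38]
fork 45 1 90 [-0.08  2.15  0.81 -3.08] [ 0.56  -0.044  0.282] [-0.32  0.75 -0.58]
fork 45 1 120 [0.07 2.03 0.51 3.  ] [0.588 0.038 0.34 ] [-0.42  0.46 -0.78]
fork 45 1 150 [0.23 1.88 0.21 2.82] [0.566 0.131 0.382] [-0.34  0.14 -0.93]
fork 45 1 180 [ 0.4   1.72 -0.09  2.62] [0.499 0.21  0.397] [-0.1  -0.14 -0.98]
fork 45 1 210 [ 0.56  1.53 -0.37  2.36] [0.406 0.253 0.382] [ 0.22 -0.29 -0.93]
fork 45 1 240 [ 0.68  1.25 -0.6   1.96] [0.31  0.249 0.34 ] [ 0.56 -0.28 -0.78]
fork 45 1 270 [ 0.7   0.81 -0.64  1.34] [0.239 0.2   0.282] [ 0.81 -0.1  -0.58]
fork 45 1 300 [ 0.51  0.4  -0.29  0.69
[... 2706 characters left out ...]
8  -0.12] [ 0.599 -0.046  0.251] [-0.45  0.76 -0.47]
fork 55 -1 120 [ 0.08  2.22  0.49 -0.22] [0.632 0.05  0.318] [-0.57  0.42 -0.7 ]
fork 55 -1 150 [ 0.25  2.05  0.17 -0.33] [0.606 0.157 0.367] [-0.48  0.05 -0.88]
fork 55 -1 180 [ 0.44  1.88 -0.16 -0.46] [0.528 0.248 0.385] [-0.21 -0.27 -0.94]
fork 55 -1 210 [ 0.62  1.7  -0.49 -0.65] [0.42  0.298 0.367] [ 0.17 -0.45 -0.88]
fork 55 -1 240 [ 0.76  1.42 -0.78 -1.01] [0.309 0.294 0.318] [ 0.56 -0.43 -0.7 ]
fork 55 -1 270 [ 0.81  0.84 -0.89 -1.72] [0.227 0.237 0.251] [ 0.85 -0.23 -0.47]
fork 55 -1 300 [ 0.63  0.27 -0.51 -2.47] [0.194 0.141 0.184] [ 0.97  0.1  -0.23]
fork 55 -1 330 [ 0.15  0.07  0.34 -2.87] [0.22  0.034 0.135] [ 0.88  0.48 -0.06]
```

```bash
cat >> h.py <<'E'
RS=pinframe(Z,np.array([np.cos(-.45),np.sin(-.45),0]),50,1)
b=np.radians(240);RF=pinframe(fz,np.cos(b)*fx+np.sin(b)*ey,50,1)
E
python3 - <<'E'
from h import *
pin=np.array([.531,-.091,.062]);P,Q=tool()
zt=RS.apply([0,0,1]);T=pin+.03*Z-(.054+.10)*zt
print('target',T,ikori(RS,T));rv=(Q.inv()*RS).as_rotvec();print('total turn',np.linalg.norm(rv),delta(T,RS), (T-P))
mid=np.array([.33,.14,.24]);print(delta(mid,RS))
E
```

```text
target [ 0.4247735  -0.03968675  0.19098929] (array([ 0.14,  0.79, -0.44,  0.41]), array([0.265, 0.037, 0.339]))
total turn 0.32636062241432273 (array([-2.132, -2.09 ,  1.834]), array([-0.087, -0.173, -0.099])) [ 0.09746855 -0.33534545 -0.02873258]
(array([-0.905, -1.225,  0.38 ]), array([-0.087, -0.173, -0.099]))
```

Request:
{"name": "carry_out", "arguments": {
  "plan": [
    {"xyz":[-0.3,-0.3,0.15],"twist":[-0.03,-0.06,-0.033]},
    {"xyz":[-0.6,-0.6,0.45],"twist":[-0.06,-0.12,-0.066]},
    {"xyz":[-0.9,-0.9,0.75],"twist":[-0.087,-0.173,-0.099]}
  ]
}}

```text
time: 7.3
ee_pos: [0.3658, 0.1532, 0.2086]
orientation: [0.507, 2.224, -0.239]
force: [1.4, 0.7, -1.3]
grip_width: 0.0426
```

```bash
python3 - <<'E'
from h import *
pin=np.array([.531,-.091,.062]);P,Q=tool();print(r.observe()['time'],P)
zt=RS.apply([0,0,1]);T=pin+.03*Z-(.054+.10)*zt
print(delta(T,RS))
E
```

```text
7.3 [0.36576507 0.15324552 0.20862193]
(array([-0.744, -1.481,  1.163]), array([-0.   , -0.001,  0.001]))
```

Request:
{"name": "carry_out", "arguments": {
  "plan": [
    {"xyz":[-0.25,-0.5,0.38],"twist":[0,0,0]},
    {"xyz":[-0.5,-1.0,0.78],"twist":[0,0,0]}
  ]
}}

```text
time: 7.55
ee_pos: [0.4002, 0.0338, 0.1972]
orientation: [0.504, 2.225, -0.24]
force: [0.9, 0.0, -0.7]
grip_width: 0.0431
```

Request:
{"name": "carry_out", "arguments": {
  "plan": [
    {"xyz":[-0.24,-0.48,0.38],"twist":[0,0,0]},
    {"xyz":[-0.24,-0.48,0.38],"twist":[0,0,0]}
  ]
}}

```text
time: 7.8
ee_pos: [0.4175, -0.0356, 0.1896]
orientation: [0.52, 2.224, -0.25]
force: [-0.1, -0.6, -0.4]
grip_width: 0.0425
```

```bash
python3 - <<'E'
from h import *
P,Q=tool();o=r.observe();print(o['time'],P,o['force'])
w=snap('wrist');pin=np.array([.531,-.091,.062])
H,S,V=cv2.split(cv2.cvtColor(w['pixels'],cv2.COLOR_BGR2HSV));m=((H<8)|(H>172))&(S>150)&(V>70)
k,l,st,ce=cv2.connectedComponentsWithStats(m.astype(np.uint8))
print([(st[i].tolist(),ce[i].round(1).tolist()) for i in range(1,k) if st[i,4]>40])
q=proj(w,np.array([pin+.021*Z,pin+.038*Z,pin]));print(q)
for p in q: cv2.circle(w['pixels'],tuple(p.round().astype(int).tolist()),2,(0,255,0),1)
cv2.imwrite('pics/w5.png',w['pixels']);np.savez('w5.npz',**w)
E
```

```text
7.8 [ 0.41745969 -0.03556755  0.18961229] [-0.12268427 -0.60785543 -0.42986305]
[([451, 1, 109, 337, 2486], [494.8, 158.2]), ([274, 196, 21, 46, 836], [284.1, 218.9]), ([163, 287, 8, 38, 87], [165.1, 307.7])]
[[283.66558735 216.7492992 ]
 [283.54043575 237.6353113 ]
 [283.81197529 192.31924599]]
```

View pics/w5.png

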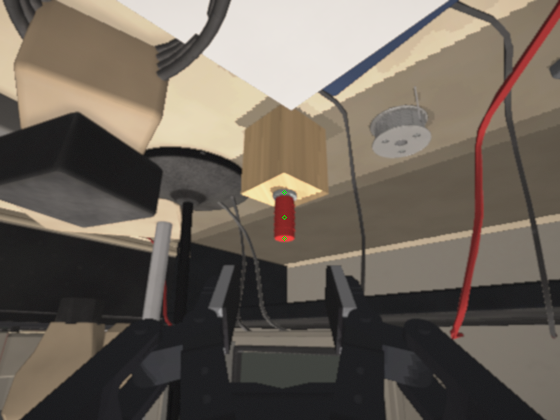

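The pin head shows at (284,219) against a predicted (284,217), so the position is good. I'll check its depth and then the final approach.

```bash
python3 - <<'E'
from h import *
w=dict(np.load('w5.npz'));H,S,V=cv2.split(cv2.cvtColor(w['pixels'],cv2.COLOR_BGR2HSV));m=((H<8)|(H>172))&(S>150)&(V>70)
m[:,:274]=0;m[:,296:]=0;m[:196]=0;m[242:]=0
P,u,v=pts(w,m);c=abs(u-284)<3;print('front surf',np.median(P[c],0),P[:,2].min(),P[:,2].max())
pin=np.array([.531,-.091,.062]);zt=RS.apply([0,0,1])
print(delta(pin+.028*Z-.054*zt,RS),zt)
E
```

```text
front surf [ 0.52452749 -0.08757972  0.08608189] -0.00021358313825364697 0.10106730927665745
(array([-0.057, -0.018,  1.073]), array([-0.006, -0.002, -0.   ])) [ 0.6897825  -0.33320293 -0.64278761]
```

Request:
{"name": "carry_out", "arguments": {
  "plan": [
    {"xyz":[-0.05,-0.018,0.4],"twist":[-0.006,-0.002,0]},
    {"xyz":[-0.057,-0.018,0.8],"twist":[-0.006,-0.002,0]},
    {"xyz":[-0.057,-0.018,1.0],"twist":[-0.006,-0.002,0]},
    {"xyz":[-0.057,-0.018,1.0],"twist":[-0.006,-0.002,0]}
  ]
}}

```text
time: 8.35
ee_pos: [0.4888, -0.0688, 0.1276]
orientation: [0.506, 2.228, -0.237]
force: [0.1, -0.2, -0.3]
grip_width: 0.0425
```

```bash
python3 - <<'E'
from h import *
pin=np.array([.5315,-.091,.062]);zt=RS.apply([0,0,1]);o=r.observe()
print(o['time'],o['force'],delta(pin+.028*Z-.054*zt,RS))
E
```

```text
8.35 [ 0.12712728 -0.1823509  -0.30496721] (array([-0.022, -0.014,  0.07 ]), array([ 0.   , -0.003,  0.002]))
```

Advance the last few millimetres, then grip.

Request:
{"name": "carry_out", "arguments": {
  "plan": [
    {"xyz":[-0.02,-0.014,0.07],"twist":[0,0,0]},
    {"xyz":[-0.02,-0.014,0.07],"twist":[0,0,0]}
  ]
}}

```text
time: 8.6
ee_pos: [0.4944, -0.072, 0.1249]
orientation: [0.504, 2.228, -0.236]
force: [-0.9, -0.2, -0.4]
grip_width: 0.0426
```

Request:
{"name": "carry_out", "arguments": {
  "plan": [
    {"xyz":[0,0,0],"twist":[0,0,0]},
    {"xyz":[0,0,0],"twist":[0,0,0]},
    {"xyz":[0,0,0],"twist":[0,0,0]},
    {"xyz":[0,0,0],"twist":[0,0,0]}
  ],
  "jaw": 1.0,
  "grip_force": 60
}}

```text
time: 9.1
ee_pos: [0.4945, -0.0721, 0.1256]
orientation: [0.505, 2.226, -0.236]
force: [-4.1, 0.3, 5.2]
grip_width: 0.014
```

```bash
python3 - <<'E'
from h import *
P,Q=tool();o=r.observe();print(o['time'],P,o['force'],o['grip_width']); pin=np.array([.5315,-.091,.062])
print('pin in tool',Q.inv().apply(pin-P),'axis',Q.inv().apply(Z))
print('lift 90 along +Z in tool',Q.inv().apply(Z*.09)*10)
E
```

```text
9.1 [ 0.49448623 -0.07211299  0.12555512] [-4.05002352  0.32897838  5.19980844] 0.014037751295050081
pin in tool [ 0.02180068 -0.00099332  0.07273056] axis [-0.76441115 -0.00102515 -0.64472828]
lift 90 along +Z in tool [-0.68797003 -0.00092263 -0.58025545]
```

Grip is good. Before lifting, I'll check the lamp's underside more finely.

```bash
python3 - <<'E'
from h import *
a=snap('scene');b=snap('side');A=[pts(s,np.ones((420,560),bool)) for s in(a,b)]
# dark lamp & z band, per camera
for (P,u,v),s in zip(A,(a,b)):
    V=s['pixels'].max(2)[v,u];ok=(P[:,2]>.27)&(P[:,2]<.48)
    print('cam; rows x .36.. step .02; cols y .10..-.12 step .02: min z mm (dark pts)')
    for x in np.arange(.34,.56,.02):
        print('%.2f'%x,[int(1000*q.min()) if len(q:=P[ok&(P[:,0]>x)&(P[:,0]<x+.02)&(P[:,1]<y)&(P[:,1]>y-.02),2])>2 else 0 for y in np.arange(.10,-.14,-.02)])
cv2.imwrite('pics/s6.png',np.hstack([cv2.resize(a['pixels'][100:320,280:480],None,fx=2,fy=2),cv2.resize(b['pixels'][20:240,200:380],None,fx=2,fy=2)]))
E
```

```text
cam; rows x .36.. step .02; cols y .10..-.12 step .02: min z mm (dark pts)
0.34 [0, 0, 308, 310, 311, 312, 270, 0, 0, 0, 0, 0]
0.36 [0, 0, 300, 293, 291, 293, 270, 0, 0, 0, 0, 0]
0.38 [0, 0, 0, 288, 277, 272, 271, 0, 0, 0, 0, 0]
0.40 [0, 0, 0, 0, 376, 364, 351, 0, 0, 0, 0, 0]
0.42 [0, 0, 0, 384, 380, 376, 348, 336, 0, 0, 0, 0]
0.44 [0, 0, 0, 384, 395, 404, 394, 326, 368, 0, 0, 0]
0.46 [0, 0, 0, 390, 406, 417, 426, 325, 358, 0, 0, 0]
0.48 [0, 0, 0, 0, 0, 428, 419, 339, 364, 0, 0, 0]
0.50 [0, 0, 0, 0, 0, 426, 411, 401, 393, 389, 389, 0]
0.52 [0, 0, 0, 0, 0, 0, 0, 0, 0, 396, 384, 380]
0.54 [0, 0, 0, 0, 0, 0, 0, 0, 0, 0, 0, 381]
0.56 [0, 0, 0, 0, 0, 0, 0, 0, 0, 0, 0, 0]
cam; rows x .36.. step .02; cols y .10..-.12 step .02: min z mm (dark pts)
0.34 [0, 0, 271, 270, 0, 0, 0, 0, 0, 0, 0, 0]
0.36 [0, 0, 277, 270, 0, 0, 0, 0, 0, 0, 0, 0]
0.38 [0, 0, 0, 271, 0, 0, 0, 0, 0, 0, 0, 0]
0.40 [0, 0, 0, 0, 374, 366, 352, 0, 0, 0, 0, 0]
0.42 [0, 0, 0, 382, 379, 381, 351, 337, 0, 0, 0, 0]
0.44 [0, 0, 0, 382, 394, 403, 406, 326, 0, 0, 0, 0]
0.46 [0, 0, 373, 381, 401, 413, 427, 320, 355, 0, 0, 0]
0.48 [0, 0, 365, 362, 385, 414, 320, 320, 362, 0, 0, 0]
0.50 [0, 0, 0, 346, 332, 325, 321, 341, 0, 0, 0, 0]
0.52 [0, 0, 0, 0, 0, 0, 0, 0, 0, 0, 0, 0]
0.54 [0, 0, 0, 0, 0, 0, 0, 0, 0, 0, 0, 0]
0.56 [0, 0, 0, 0, 0, 0, 0, 0, 0, 0, 0, 0]
```

View pics/s6.png

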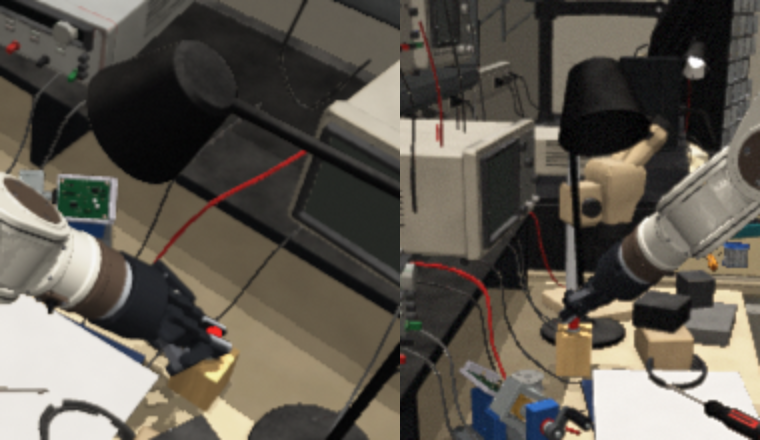

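The lamp rim has about 3 cm of clearance for a 60 mm lift. I'll lift straight and then retreat toward the robot.

Request:
{"name": "carry_out", "arguments": {
  "plan": [
    {"xyz":[-0.15,0,-0.129],"twist":[0,0,0]},
    {"xyz":[-0.306,0,-0.258],"twist":[0,0,0]},
    {"xyz":[-0.459,0,-0.387],"twist":[0,0,0]},
    {"xyz":[-0.459,0,-0.387],"twist":[0,0,0]}
  ]
}}

```text
time: 9.7
ee_pos: [0.4954, -0.0721, 0.1872]
orientation: [0.505, 2.223, -0.235]
force: [0.7, -0.1, -2.0]
grip_width: 0.0138
```

```bash
cat >> h.py <<'E'
pt=np.array([.0218,-.001,.0727]);at=np.array([-.7644,-.001,-.6447])
def forkpose(RFx,h): # collar underside h above ear
    return F+(.023+h)*fz-RFx.apply(pt)
# RF corrected so at->fz
aw=RF.apply(at/np.linalg.norm(at));RFc=R.from_rotvec(np.cross(aw,fz))*RF
E
python3 - <<'E'
from h import *
P,Q=tool();o=r.observe();print(o['time'],P,o['force'],o['grip_width'])
print('tip z',(P+Q.apply(pt+(-.054)*at))[2])
print('retreat',Q.inv().apply([-.10,.05,.0])*10)
T=forkpose(RFc,.054+.03);print('target',T,ikori(RFc,T),delta(T,RFc),np.linalg.norm((Q.inv()*RFc).as_rotvec()),np.degrees(np.arccos(RFc.apply(at)@fz)))
E
```

```text
9.7 [ 0.49543911 -0.07213587  0.18724008] [ 0.70861368 -0.09585778 -1.96341567] 0.013847934745433778
tip z 0.06983744742998901
retreat [ 0.71801433  0.01921283 -0.85678836]
target [0.41040198 0.15111562 0.22712883] (array([ 0.69,  1.3 , -0.68,  2.  ]), array([0.281, 0.233, 0.4  ])) (array([ 0.807,  1.647, -1.582]), array([0.095, 0.069, 0.615])) 0.9391617896710441 0.4192820268765685
```

Request:
{"name": "carry_out", "arguments": {
  "plan": [
    {"xyz":[0.2,0,-0.23],"twist":[0,0,0]},
    {"xyz":[0.45,0.01,-0.54],"twist":[0,0,0]},
    {"xyz":[0.72,0.02,-0.86],"twist":[0,0,0]},
    {"xyz":[0.72,0.02,-0.86],"twist":[0,0,0]}
  ]
}}

```text
time: 10.2
ee_pos: [0.3953, -0.0206, 0.1877]
orientation: [0.501, 2.222, -0.232]
force: [-0.1, -0.0, -0.7]
grip_width: 0.014
```

```bash
python3 - <<'E'
from h import *
P,Q=tool();o=r.observe();print(o['time'],P,o['force'],o['joint_pos'].round(2))
T=forkpose(RFc,.054+.04);print(delta(T,RFc))
d=T-P;rv=(Q.inv()*RFc).as_rotvec();
for f in np.linspace(.125,1,8)[[3,5,7]]: print(f,(Q.inv().apply(d*f)*10).round(3),(rv*f/1.5).round(3))
E
```

```text
10.2 [ 0.39526208 -0.02056308  0.18766621] [-0.07086927 -0.00637818 -0.74737095] [ 0.23 -0.1  -1.09 -0.17 -0.5   0.47]
(array([ 0.029,  1.561, -0.773]), array([0.097, 0.068, 0.616]))
0.5 [ 0.014  0.78  -0.386] [0.049 0.034 0.308]
0.75 [ 0.021  1.17  -0.579] [0.073 0.051 0.462]
1.0 [ 0.029  1.561 -0.773] [0.097 0.068 0.616]
```

Request:
{"name": "carry_out", "arguments": {
  "plan": [
    {"xyz":[0.0,0.2,-0.15],"twist":[0.012,0.009,0.08]},
    {"xyz":[0.01,0.45,-0.26],"twist":[0.028,0.02,0.18]},
    {"xyz":[0.015,0.7,-0.38],"twist":[0.043,0.03,0.27]},
    {"xyz":[0.017,0.9,-0.48],"twist":[0.057,0.04,0.36]}
  ]
}}

```text
time: 10.7
ee_pos: [0.3995, 0.0775, 0.2161]
orientation: [1.144, 2.05, -0.026]
force: [-0.4, 0.3, -1.5]
grip_width: 0.014
```

```bash
python3 - <<'E'
from h import *
P,Q=tool();o=r.observe();print(o['time'],P,o['force'],o['joint_pos'].round(2))
T=forkpose(RFc,.054+.04);print(delta(T,RFc))
E
```

```text
10.7 [0.39946728 0.07750806 0.2160904 ] [-0.41929697  0.34003666 -1.54084604] [ 0.56 -0.06 -0.82  0.38 -0.69  1.42]
(array([ 0.351,  0.53 , -0.34 ]), array([0.038, 0.028, 0.254]))
```

Request:
{"name": "carry_out", "arguments": {
  "plan": [
    {"xyz":[0.12,0.18,-0.13],"twist":[0.014,0.01,0.09]},
    {"xyz":[0.25,0.37,-0.25],"twist":[0.028,0.02,0.18]},
    {"xyz":[0.351,0.53,-0.34],"twist":[0.038,0.028,0.254]},
    {"xyz":[0.351,0.53,-0.34],"twist":[0.038,0.028,0.254]}
  ]
}}

```text
time: 11.2
ee_pos: [0.4078, 0.1474, 0.2342]
orientation: [1.563, 1.847, 0.127]
force: [0.4, -0.4, -0.6]
grip_width: 0.0139
```

```bash
python3 - <<'E'
from h import *
P,Q=tool();o=r.observe();print(o['time'],P,o['force'],o['joint_pos'].round(2))
T=forkpose(RFc,.054+.04);print(delta(T,RFc))
w=snap('wrist');a=snap('scene');np.savez('w7.npz',**w)
pin=P+Q.apply(pt);ax=Q.apply(at)
for s,pp in((w,[F+.023*fz,pin-.054*ax,pin,pin+.038*ax,hand(35)+.018*ey]),(a,[F+.023*fz,pin-.054*ax,pin,pin+.038*ax,hand(35)])):
    q=proj(s,np.array(pp));print(q.round(1).tolist())
    for p in q: cv2.circle(s['pixels'],tuple(p.round().astype(int).tolist()),1,(0,255,0),1)
cv2.imwrite('pics/w7.png',np.hstack([cv2.resize(w['pixels'],None,fx=.9,fy=.9)[:,60:460],cv2.resize(a['pixels'][140:266,240:373],None,fx=3,fy=3,interpolation=2)]))
E
```

```text
11.2 [0.40778232 0.1474293  0.23424607] [ 0.42667947 -0.4135172  -0.62918071] [ 0.69  0.03 -0.61  0.65 -0.68  2.  ]
(array([-0.012, -0.004, -0.01 ]), array([-0.   , -0.001,  0.002]))
[[280.0, 88.6], [280.0, 143.9], [279.6, 238.7], [279.2, 320.9], [76.7, -154.6]]
[[294.3, 195.5], [293.8, 192.8], [293.0, 188.9], [292.5, 185.8], [253.2, 192.1]]
```

View pics/w7.png

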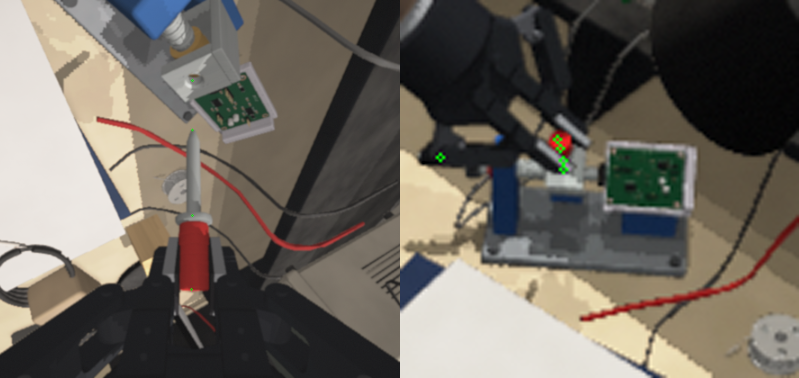

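The wrist view shows the pin tip at about (192,130) in the picture, as predicted, and the ear hole near (192,80). I'll refine the hole position numerically.

```bash
python3 - <<'E'
from h import *
w=dict(np.load('w7.npz'));g=cv2.cvtColor(w['pixels'],cv2.COLOR_BGR2GRAY)
print(g[78:104,262:300])
E
```

```text
[[159 161 161 162 163 162 162 163 163 162 163 164 164 164 164 164 164 164
  164 164 163 163 164 163 167 170 169 159 139 125 120 120 120 119 120 120
  120 120]
 [162 162 162 162 162 162 162 163 162 164 164 164 165 165 164 164 164 162
  162 163 164 165 169 171 172 166 151 136 124 120 119 119 120 120 120 120
  120 120]
 [162 163 162 162 162 163 163 163 164 164 164 165 164 165 164 163 162 159
  159 164 165 170 176 177 172 155 134 120 119 119 119 119 119 120 120 120
  120 121]
 [161 162 162 163 163 163 164 164 164 164 164 164 164 163 161 159 156 158
  163 162 160 164 169 169 160 143 127 119 119 119 119 120 120 120 120 120
  121 120]
 [162 163 163 163 164 164 164 164 163 164 163 163 162 160 151 142 139 139
  136 131 127 128 131 134 137 141 136 123 117 117 119 120 120 120 120 121
  121 122]
 [163 164 164 164 165 164 164 163 161 161 162 162 161 151 132 111 102  99
   95  91  89  88  90  94 106 118 122 120 113 114 117 120 121 121 121 122
  123 123]
 [164 165 164 164 163 163 163 159 153 155 161 162 157 142 115  93  81  77
   73  72  73  75  77  79  87  95 103 105 104 109 116 121 122 122 123 12
[... 2334 characters left out ...]
 124 125 124 124 123 123 122 122 122 122 123 122 123
  123 123]
 [165 175 180 181 182 181 182 181 181 181 180 180 180 181 181 179 173 164
  156 140 127 125 124 124 123 123 123 122 121 122 122 123 123 123 123 123
  123 123]
 [159 176 181 182 182 181 181 180 180 180 180 181 181 181 180 181 180 173
  157 138 126 123 123 122 122 122 122 122 123 123 123 123 122 123 123 123
  124 124]
 [141 167 179 182 181 181 180 180 180 180 181 180 180 181 182 182 179 163
  141 128 123 124 123 122 122 122 123 123 123 123 123 123 124 123 122 122
  120 116]
 [114 145 167 178 181 180 181 181 180 181 180 181 181 182 184 179 165 143
  127 122 122 122 122 122 122 123 123 122 123 123 124 124 123 122 117 109
   98  90]]
```

```bash
python3 - <<'E'
from h import *
w=dict(np.load('w7.npz'));c=F+.023*fz
ph=np.linspace(0,2*np.pi,9)[:-1]
q=proj(w,np.array([c+.00525*(np.cos(a)*fx+np.sin(a)*ey) for a in ph]));print('rim',q.round(1).tolist())
print('1mm fx',proj(w,c+.001*fx)-proj(w,c),'ey',proj(w,c+.001*ey)-proj(w,c),'fz',proj(w,c+.001*fz)-proj(w,c))
# ear corners predicted
print('corners',proj(w,np.array([c+sx*.018*fx+sy*.015*ey for sx in(1,-1) for sy in(1,-1)])).round(1).tolist())
im=w['pixels'][40:140,230:330].copy()
cv2.imwrite('pics/w8.png',cv2.resize(im,None,fx=6,fy=6,interpolation=2))
E
```

```text
rim [[287.8, 85.4], [282.3, 82.2], [275.4, 82.9], [271.4, 86.9], [272.4, 91.7], [277.8, 94.6], [284.4, 94.1], [288.6, 90.3]]
1mm fx [[ 1.46569427 -0.60825672]] ey [[-0.85576196 -1.06970144]] fz [[-0.01010119  1.34260308]]
corners [[295.2, 58.4], [318.4, 93.6], [240.1, 83.4], [267.8, 112.9]]
```

View pics/w8.png

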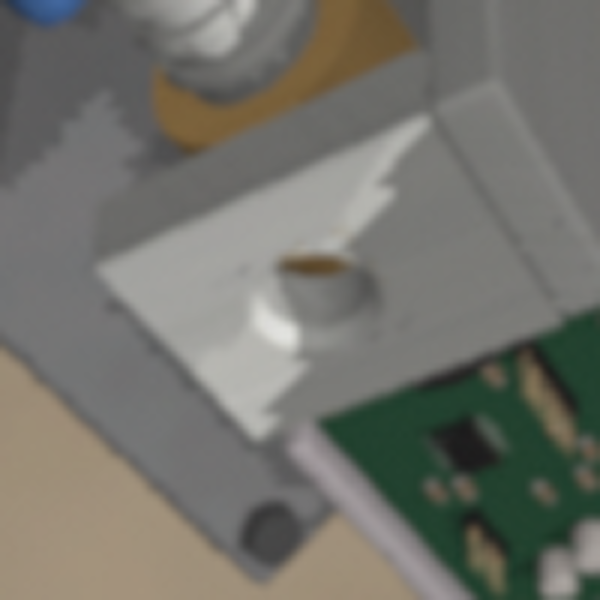

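The crop puts the hole centre at (282.6, 89.8) in full-frame pixels against a predicted (280.0, 88.6). The ear edges confirm a shift of about +0.8 mm fx and -1.7 mm ey, so I'll correct for that and lower the pin.

```bash
cat >> h.py <<'E'
F=F+.0008*fx-.0017*ey
E
python3 - <<'E'
from h import *
for h in(.094,.060,.052,.04): print(h,delta(forkpose(RFc,h),RFc))
print('unit -fz 10mm',(RFc.inv().apply(-fz)*.1).round(4))
E
```

```text
0.094 (array([-0.007,  0.03 , -0.005]), array([-0.001,  0.   ,  0.002]))
0.06 (array([0.253, 0.031, 0.214]), array([-0.001,  0.   ,  0.002]))
0.052 (array([0.314, 0.032, 0.265]), array([-0.001,  0.   ,  0.002]))
0.04 (array([0.406, 0.032, 0.343]), array([-0.001,  0.   ,  0.002]))
unit -fz 10mm [0.0764 0.0001 0.0645]
```

Request:
{"name": "carry_out", "arguments": {
  "plan": [
    {"xyz":[0.12,0.03,0.1],"twist":[0,0,0.002]},
    {"xyz":[0.253,0.031,0.214],"twist":[0,0,0.002]},
    {"xyz":[0.253,0.031,0.214],"twist":[0,0,0.002]}
  ]
}}

```text
time: 11.68
ee_pos: [0.4196, 0.16, 0.2061]
orientation: [1.565, 1.847, 0.119]
force: [1.1, -0.7, -0.9]
grip_width: 0.0143
```

```bash
python3 - <<'E'
from h import *
o=r.observe();print(o['time'],o['force'])
for h in(.060,.045): print(h,delta(forkpose(RFc,h),RFc))
w=snap('wrist');P,Q=tool();print(proj(w,np.array([F+.023*fz,P+Q.apply(pt-.054*at)])))
c=proj(w,F+.023*fz)[0].astype(int)
cv2.imwrite('pics/w9.png',cv2.resize(w['pixels'][c[1]-50:c[1]+50,c[0]-50:c[0]+50],None,fx=6,fy=6,interpolation=2));print(c)
E
```

```text
11.675 [ 1.09417189 -0.70634438 -0.91551497]
0.06 (array([ 0.005,  0.021, -0.014]), array([-0.004,  0.002,  0.002]))
0.045 (array([0.12 , 0.022, 0.082]), array([-0.004,  0.002,  0.002]))
[[285.38839047 133.34950507]
 [281.16225066 144.44190738]]
[285 133]
```

View pics/w9.png

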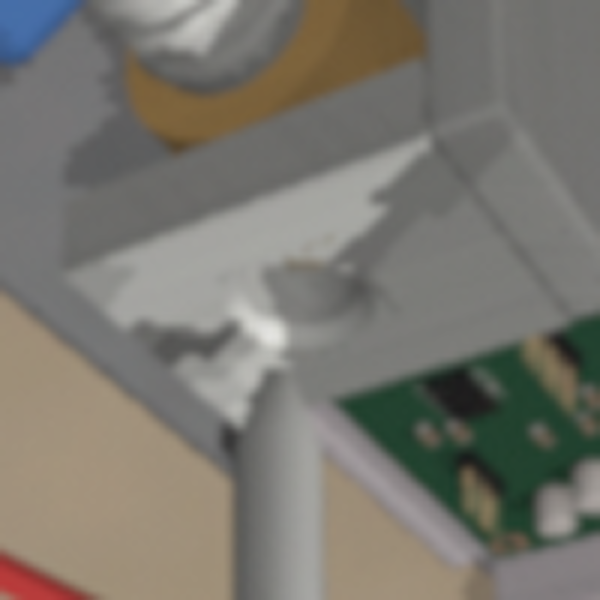

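Hole centre at about (286,133) and tip at about (282,144); the remaining 2 mm in tool y accounts for the gap. Correcting that and entering the hole.

Request:
{"name": "carry_out", "arguments": {
  "plan": [
    {"xyz":[0.0,0.024,-0.016],"twist":[-0.004,0.002,0.002]},
    {"xyz":[0.0,0.024,-0.016],"twist":[-0.004,0.002,0.002]},
    {"xyz":[0.06,0.024,0.032],"twist":[-0.004,0.002,0.002]},
    {"xyz":[0.12,0.024,0.08],"twist":[-0.004,0.002,0.002]},
    {"xyz":[0.12,0.024,0.08],"twist":[-0.004,0.002,0.002]}
  ]
}}

```text
time: 12.35
ee_pos: [0.4257, 0.1687, 0.1959]
orientation: [1.564, 1.845, 0.128]
force: [-0.7, -1.1, -1.2]
grip_width: 0.0135
```

```bash
python3 - <<'E'
from h import *
o=r.observe();print(o['time'],o['force'],o['grip_width'])
for h in(.045,.035,.025,.015,0): print(h,delta(forkpose(RFc,h),RFc))
E
```

```text
12.35 [-0.71066179 -1.13140847 -1.17700085] 0.013532473774106516
0.045 (array([-0.002, -0.003,  0.002]), array([ 0.   , -0.   ,  0.001]))
0.035 (array([ 0.075, -0.002,  0.067]), array([ 0.   , -0.   ,  0.001]))
0.025 (array([ 0.151, -0.002,  0.131]), array([ 0.   , -0.   ,  0.001]))
0.015 (array([ 0.228, -0.002,  0.196]), array([ 0.   , -0.   ,  0.001]))
0 (array([ 0.342, -0.002,  0.292]), array([ 0.   , -0.   ,  0.001]))
```

Tip is 9 mm in with no force. I'll continue to h = 22 mm, through the spindle.

Request:
{"name": "carry_out", "arguments": {
  "plan": [
    {"xyz":[0.04,-0.002,0.034],"twist":[0,0,0]},
    {"xyz":[0.075,-0.002,0.066],"twist":[0,0,0]},
    {"xyz":[0.115,-0.002,0.098],"twist":[0,0,0]},
    {"xyz":[0.15,-0.002,0.13],"twist":[0,0,0]},
    {"xyz":[0.175,-0.002,0.15],"twist":[0,0,0]}
  ]
}}

```text
time: 12.98
ee_pos: [0.4337, 0.1792, 0.1765]
orientation: [1.564, 1.845, 0.128]
force: [-0.4, -1.0, -1.6]
grip_width: 0.0139
```

```bash
python3 - <<'E'
from h import *
o=r.observe();print(o['time'],o['force'],o['moment'],o['grip_width'])
for h in(.022,.01,.0,-.001): print(h,delta(forkpose(RFc,h),RFc))
E
```

```text
12.975 [-0.36523437 -1.00594429 -1.63349494] [ 0.39108632  0.65100451 -0.00953713] 0.013937910429047467
0.022 (array([-0.003,  0.   , -0.002]), array([ 0.   , -0.   ,  0.001]))
0.01 (array([0.088, 0.   , 0.075]), array([ 0.   , -0.   ,  0.001]))
0.0 (array([0.165, 0.   , 0.14 ]), array([ 0.   , -0.   ,  0.001]))
-0.001 (array([0.173, 0.   , 0.146]), array([ 0.   , -0.   ,  0.001]))
```

Request:
{"name": "carry_out", "arguments": {
  "plan": [
    {"xyz":[0.035,0,0.03],"twist":[0,0,0]},
    {"xyz":[0.07,0,0.06],"twist":[0,0,0]},
    {"xyz":[0.105,0,0.09],"twist":[0,0,0]},
    {"xyz":[0.135,0,0.114],"twist":[0,0,0]},
    {"xyz":[0.135,0,0.114],"twist":[0,0,0]}
  ]
}}

```text
time: 13.6
ee_pos: [0.4399, 0.1873, 0.1617]
orientation: [1.564, 1.846, 0.127]
force: [0.4, 0.9, -1.9]
grip_width: 0.0143
```

Request:
{"name": "carry_out", "arguments": {
  "plan": [
    {"xyz":[0.015,0,0.013],"twist":[0,0,0]},
    {"xyz":[0.03,0,0.025],"twist":[0,0,0]},
    {"xyz":[0.03,0,0.025],"twist":[0,0,0]}
  ]
}}

```text
time: 13.98
ee_pos: [0.4412, 0.189, 0.1587]
orientation: [1.564, 1.845, 0.127]
force: [-0.6, -0.7, 1.0]
grip_width: 0.0139
```

Request:
{"name": "carry_out", "arguments": {
  "plan": [
    {"xyz":[0.008,0,0.007],"twist":[0,0,0]},
    {"xyz":[0.012,0,0.01],"twist":[0,0,0]},
    {"xyz":[0.012,0,0.01],"twist":[0,0,0]}
  ]
}}

```text
time: 14.35
ee_pos: [0.4413, 0.189, 0.1584]
orientation: [1.562, 1.844, 0.126]
force: [-9.8, -1.4, 10.9]
grip_width: 0.0144
```

```bash
python3 - <<'E'
from h import *
o=r.observe();print(o['time'],o['force'],o['grip_width'],delta(forkpose(RFc,0),RFc))
E
```

```text
14.35 [-9.83509502 -1.41574043 10.91323678] 0.014374879416510104 (array([-0.001,  0.001, -0.003]), array([0.001, 0.002, 0.001]))
```

The collar is seated: 15 N of contact, and the pose reads h ≈ 0. Release and back out along the tool axis.

Request:
{"name": "carry_out", "arguments": {
  "plan": [
    {"xyz":[0,0,0],"twist":[0,0,0]},
    {"xyz":[0,0,0],"twist":[0,0,0]},
    {"xyz":[0,0,0],"twist":[0,0,0]},
    {"xyz":[0,0,-0.3],"twist":[0,0,0]},
    {"xyz":[0,0,-0.7],"twist":[0,0,0]},
    {"xyz":[0,0,-1.0],"twist":[0,0,0]},
    {"xyz":[0,0,-1.0],"twist":[0,0,0]}
  ],
  "jaw": 0.2
}}

```text
time: 15.22
ee_pos: [0.3854, 0.2264, 0.2345]
orientation: [1.561, 1.844, 0.131]
force: [1.7, 0.5, -0.5]
grip_width: 0.0344
```

```bash
python3 - <<'E'
from h import *
o=r.observe();print(o['time'],o['force'],o['grip_width'])
w=snap('wrist');q=proj(w,np.array([F+.023*fz,F+.061*fz,hand(35)+.018*ey]));print(q)
for p in q: cv2.circle(w['pixels'],tuple(p.round().astype(int).tolist()),1,(0,255,0),1)
H,S,V=cv2.split(cv2.cvtColor(w['pixels'],cv2.COLOR_BGR2HSV));m=((H<8)|(H>172))&(S>150)&(V>70)
k,l,st,ce=cv2.connectedComponentsWithStats(m.astype(np.uint8))
print([(st[i].tolist(),ce[i].round(1).tolist()) for i in range(1,k) if st[i,4]>40], proj(w,F+.044*fz))
cv2.imwrite('pics/w10.png',w['pixels'])
E
```

```text
15.225 [ 1.69666263  0.52522883 -0.4811811 ] 0.03440176037528114
[[278.10921139 188.68653436]
 [277.89693216 234.95140018]
 [151.4986228  103.59715331]]
[([225, 110, 17, 26, 119], [235.0, 125.4]), ([191, 193, 137, 71, 1243], [270.0, 216.6]), ([356, 279, 87, 31, 334], [395.4, 299.8])] [[277.99483133 213.6149195 ]]
```

View pics/w10.png

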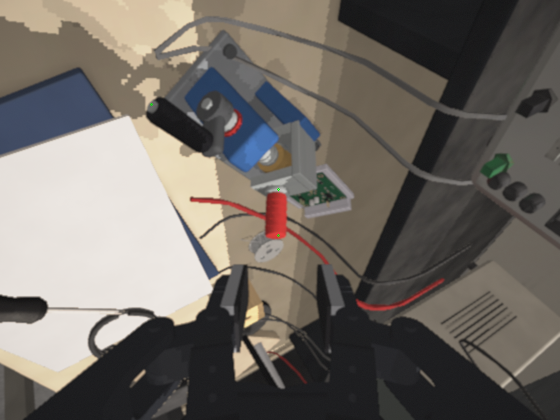

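The final view shows the red head along the predicted axis with its top at about (276,238), against a predicted (278,235). The collar is on the upper ear, the crank is aligned with the ring at the post, and the gripper is clear. Handing in.

```bash
python3 -c "
from rig import r
print(r.hand_in(), r.observe()['time'])"
```

```text
the job is handed in; nothing more can be done
the job is handed in; nothing more can be done
```

The circuit board is locked on the rest: the crank is wound in, the locking pin sits through the fork and spindle, and the job is handed in at about 15 s of the 69 s allowed. The hand-in gives no verdict.

**What I did:** I wound the crank in by about 1.6 turns until the spindle's cross hole lined up. I then gripped the pin with the tool tilted 50° to stay under the lamp. I lifted it straight out of the stand, carried it to the fork and re-measured the hole. That moved the target by about 1.7 mm, and the pin then went in until its collar met the upper ear.

**Last checks:**
- **Spindle:** after winding, the crank handle and hub were within about 2 px of where they should be when aligned. The red ring just meets the blue post.
- **Pin:** it slid in with almost no force, then met the ear with about 15 N at the expected depth. After release, the head's top was within about 3 px of the line of the holes.
- **Gripper:** it is clear of everything.
- **Loose things:** the arm never went near the reels, cutters or battery on purpose, but I did not re-measure their positions at the end.

**What disagreed:** the rest's turn measured 0.92 rad in the world frame, against the stated 0.35 to 0.65. Three features agreed on 0.92, so I used it. I also viewed 14 pictures, 4 over the budget of 10.

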